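# Unclamp the grinder lid and hold it open at 40 degrees

## Task

Swing the clamp lever on the front of the glass grinder fully open (about a quarter turn, until it points straight out from the machine's front), then raise the see-through lid by its handle and hold it still at 40 degrees from level, give or take 5, so that a colleague can change the disc. The lid falls shut if let go: finish while still holding it there, with the lever left open. Do not disturb the other things on the bench.

Things in the scene. Friction and masses are not known exactly. Their poses are not given: they have to be found in the camera images.
- grinder: Flat disc grinder fixed to the bench: box 260 (own x) x 280 (own y) x 105 mm tall, red body, white rim, see-through lid. Origin: centre of its underside, on the bench; own +x points to its hinge side (robot's left, yaw 1.2 to 1.82 rad), own +y to its clamp side (towards the robot). Front face: own -x, with a grey clamp block, 60 x 70 mm, top at 113 mm, centred at own (-160, +85) mm.
- lid (a joint): Angle of the lid, rad: 0 shut (level), grows as the front edge rises, stop at 1.4. Lid (0.4 to 0.85 kg, falls shut from any angle): clear panel in an aluminium frame, 250 x 270 x 8 mm, top at 113 mm when shut, hinged on a fixed axis along grinder y through grinder own (+120, 0, +105) mm. A 22 mm wide tongue on its front edge sits in the clamp block, under the lever.
- lid_bar (a point): Centre of the lid's handle: a round dark steel bar 14 mm thick, 124 mm long, parallel to the hinge, on two 10 mm struts (45 mm either side of this point), 35 mm in front of the lid's front edge and 35 mm above its top. With the lid shut it is at grinder own (-165, -50, +148) mm. Moves with the lid.
- lever (a joint): Angle of the clamp lever, rad: 0 shut (lies along grinder +y across the tongue and locks the lid), grows as the peg end swings level, counter-clockwise from above, out to the front; at 1.57 it points along grinder -x, clear of the lid; stop at 1.7. Light friction (0.06 Nm), stays where it is left. Starts between 0 and 0.3.
- lever_peg (a point): Point on the lever's upright round black peg (16 mm diameter, 42 mm tall, from 124 to 166 mm above the bench), 21 mm below its top, 145 mm above the bench, 80 mm from the lever's pivot. Moves with the lever. The lever itself is a flat steel bar, 18 mm wide, 9 mm thick.
- lever_pivot (a point): Point on the lever's upright pivot axis, 145 mm above the bench, at grinder own (-160, +62) mm.
- push_block: plain wooden push block, 35 x 70 x 25 mm, lying on the bench in front of the grinder. Bystander; origin at the centre of its underside.
- grit_bit: small steel ring-shaped grinder bit, 25 mm diameter, 28 mm tall, standing in front of the grinder. Bystander; origin at the centre of its underside.
- glass_disc: cut glass disc, 54 mm diameter, 8 mm thick, lying in front of the grinder. Bystander; origin at the centre of its underside.
- jar: lidded jar, 60 mm diameter, 85 mm tall, beside the hinge side of the grinder. Bystander; origin at the centre of its underside.
- mug: mug, 80 mm diameter, 90 mm tall, beside the hinge side of the grinder. Bystander; origin at the centre of its underside.
- wrench: wrench lying between the robot and the grinder. Bystander; origin at the centre of its underside.
- glass_offcut: glass offcut, 60 x 45 x 8 mm, lying between the robot and the grinder. Bystander; origin at the centre of its underside.

How it is judged:
On the way, in this order (a step that is already met when the one before it is completed fails the run):
1. the lever is swung open (at least 1.25 rad) while the lid is still shut (value of joint lever above 1.25 rad and value of joint lid below 0.1 rad), for 0.2 s.
2. the robot holds the lid at 40 degrees, within 5.5 (value of joint lid between 0.602 and 0.794 rad and (contact force between lid and the fingers above 0.7 N or contact force between lid and the arm above 0.7 N)), for 0.3 s.
At the end, for the whole second after the job is handed in: The lid is still (under 0.08 rad/s) at 40 degrees within 5.5 (0.602 to 0.794 rad), carried by the robot alone (contact force over 0.7 N); the lever is open (over 1.25 rad); no bystander is more than 30 mm from where it began (all of step 2 and velocity of joint lid between -0.08 and 0.08 rad/s and value of joint lever above 1.25 rad and distance of each of push_block, grit_bit, glass_disc, jar, mug, wrench, glass_offcut from where it was at the start of the episode below 0.03 m); the arm keeps its last pose, push and grip.
It fails at once if a bystander is moved by more than 30 mm (not (distance of each of push_block, grit_bit, glass_disc, jar, mug, wrench, glass_offcut from where it was at the start of the episode below 0.03 m)).
It also fails if it takes over 48 s, if anything falls off the work surface, if the arm or the gripper's body presses on something with over 40 N, if the wrist force passes 120 N, or if a joint passes its speed limit or range.

## Robot

A 6-joint arm with a two-finger parallel gripper is mounted at the origin on the work surface. World frame = base frame: x ahead of the robot, y to its left, z up, the work surface at z = 0. Lengths are in m, angles in rad, forces in N, time in s.
With the tool pointing down it reaches from about 0.375 to 0.975 m from the base axis. Payload 3.8 kg.
Tool frame: the origin (TCP) lies on the centre line of the jaws, within the pads' length; the fingertips stand 25 mm ahead of it and the grasp point (between the pads) lies 6 mm ahead of it; y points along the fingers, z is the direction in which the jaws open and shut, and the axes are right-handed (so a half turn about y gives the same grasp; the last joint's range is limited). The gripper opens to 85 mm and grips with 20 to 120 N. Pads are 22 mm wide; open, the fingers measure 114 mm over their backs; the gripper's body (76 mm by 85 mm) begins 54 mm behind the grasp point. The pads swing forward as they close: fully open they stand 13 mm farther back than shut.
Start: joints at [1.085, 0.264, 1.604, -0, 1.274, -0.037], TCP at [0.293, 0.608, 0.256] pointing down, gripper open.
Joint ranges: [-2.63, 2.63], [-0.94, 2.18], [0.31, 2.57], [-1.31, 4.45], [0, 2.66], [-2.55, 2.55]. Speed limits (rad/s): [2.57, 2.57, 3.14, 3.14, 3.14, 3.14].

## Interface

Orientations are given as a rotation vector (axis times angle).
In Python, from workcell import bot gives the robot as it stands.
- The arm moves only by the shell command python3 -m jog 'ROWS' [FORCE]. ROWS is JSON, a list of rows, each a list of 5 numbers: the shift along the world's x, y, z in mm, then the turn about the world's z in degrees, then the finger opening in mm, from 0 to 85.4. A call has exactly 10 rows; each row is the pose to reach, as a shift and turn from the pose commanded when the call began; what a row does not reach only later rows make up. A row lasts 1/8 s, in which the tool goes at most 62.5 mm and 10.7 degrees, less where a joint would pass 70% of its speed; a pose out of reach is approached as far as the arm can. A call with a gripper value outside its range is refused whole. The fingers move at their own pace and stop on an object; FORCE is the grip in N (left out, the last holds). Time passes only in rows, so rows that repeat a pose let the fingers close, or fill a call up. It gives the time, the measured TCP pose, the force and the opening at its end, in the units of the state.
- bot.read_state(): the state, without advancing time (a new reading comes with each control period).
- bot.read_camera(name): name is "side" or "top"; returns a dict with "pixels" (420x560x3 uint8, red, green, blue), "fx", "fy", "cx", "cy" (pixels), "R" (3x3) and "t" (3): a world point X has camera coordinates R X + t. Camera axes: x right, y down, z forward; pixel columns grow to the right and rows downward; lengths in m; the calibration is good to about 2 mm. A picture is of the moment at which its call begins. There is no depth.
- bot.finish_job(): hands the job in, once; it reports no verdict.
The state is a dict: "time": time; "q": joint angles; "joint_vel": joint speeds; "joint_torque": joint torques, N m; "tool_pos": TCP position; "tcp_rot": TCP orientation; "wrist_force": force on the tool from outside, world axes, zero at the start; "torque": the same for the moment, N m; "width": opening from 0.0 (shut) to 1.0 (fully open).
Only numpy, scipy, OpenCV 4.12 (cv2) and the standard library are available. Lean on these libraries where they do the work, as an engineer would, in place of code of your own. Each camera call takes 0.05 s, during which the arm holds its last target.

## Working session

There is one attempt and no reset: what is moved stays moved. The work goes in short steps, Python scripts to look and compute and a shell command to move; the robot and the scene stay as the last step left them, time stands still between calls to the robot, and variables do not carry over. Pictures are saved under pics/ and viewed, and the job is handed in when it is done.

```bash
ls; mkdir -p pics
python3 - <<'E'
from workcell import bot
import cv2,json,numpy as np
s=bot.read_state();print(s)
for n in("side","top"):
    c=bot.read_camera(n);cv2.imwrite(f"pics/{n}0.png",cv2.cvtColor(c["pixels"],cv2.COLOR_RGB2BGR))
    np.savez(f"pics/{n}0.npz",**c)
    print(n,c["fx"],c["fy"],c["cx"],c["cy"],np.round(c["R"],3).tolist(),np.round(c["t"],3), (-np.array(c["R"]).T@c["t"]).round(3))
E
```

```text
pics
{'time': 0.0, 'q': array([ 1.08510847e+00,  2.64769600e-01,  1.60537452e+00,  3.87379648e-06,
        1.27368799e+00, -3.69316152e-02]), 'joint_vel': array([-3.13818646e-04,  4.28192609e-04,  3.86947264e-04, -6.25917826e-04,
       -6.39900880e-04, -1.01295069e-05]), 'joint_torque': array([ 6.31260937e-04, -5.15125179e+01, -3.67307711e+01, -3.67366674e-04,
        1.28690896e-02, -1.67668298e-05]), 'tool_pos': array([0.29255175, 0.60756281, 0.25495059]), 'tcp_rot': array([-1.54416744,  0.35248247, -0.35156147]), 'wrist_force': array([ 0.06254194,  0.01685896, -1.08635004]), 'torque': array([-0.03312873,  0.02285936, -0.03118719]), 'width': 0.9993313858138007}
side 391.59857343622866 391.59857343622866 281.20012155989565 212.05100754935256 [[0.948, -0.319, -0.013], [-0.246, -0.704, -0.667], [0.203, 0.635, -0.745]] [-0.519  0.264  0.675] [ 0.42  -0.408  0.672]
top 437.70096967529093 437.70096967529093 274.1728565062347 215.80159673640716 [[0.023, -1.0, -0.016], [-0.993, -0.021, -0.116], [0.116, 0.018, -0.993]] [0.067 0.606 1.066] [0.477 0.06  1.13 ]
```

View pics/side0.png

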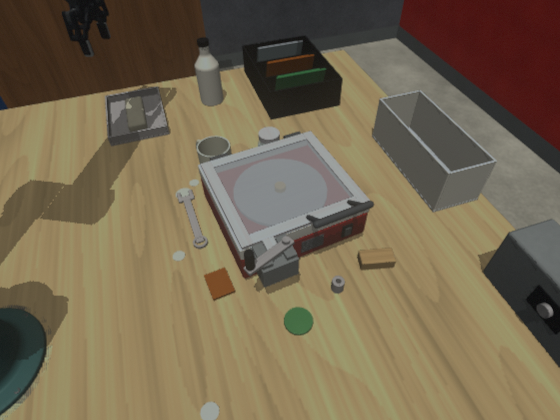

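View pics/top0.png

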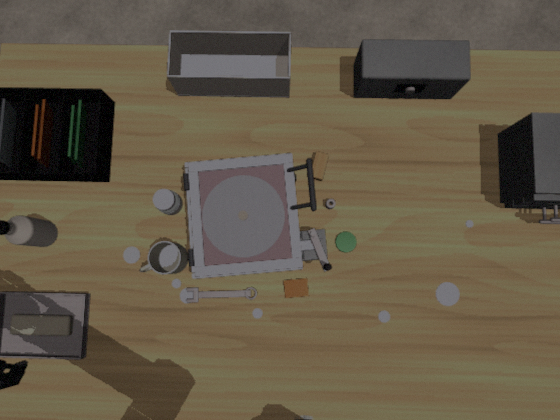

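The side view shows the bar from about (311,219) to (371,206) and the peg at about (249,258). The top view shows the bar from (309,160) to (314,209), the peg at (327,267) and the pivot near (314,233). I'll zoom in for exact pixels.

Run:
```python
import cv2,numpy as np
a=cv2.imread("pics/side0.png")[190:300,230:390]; b=cv2.imread("pics/top0.png")[145:285,270:370]
b=cv2.convertScaleAbs(b,alpha=1.6,beta=15)
cv2.imwrite("pics/sidez.png",cv2.resize(a,None,fx=5,fy=5,interpolation=cv2.INTER_CUBIC))
cv2.imwrite("pics/topz.png",cv2.resize(b,None,fx=4,fy=4,interpolation=cv2.INTER_CUBIC))
```

```text
(no output)
```

View pics/sidez.png

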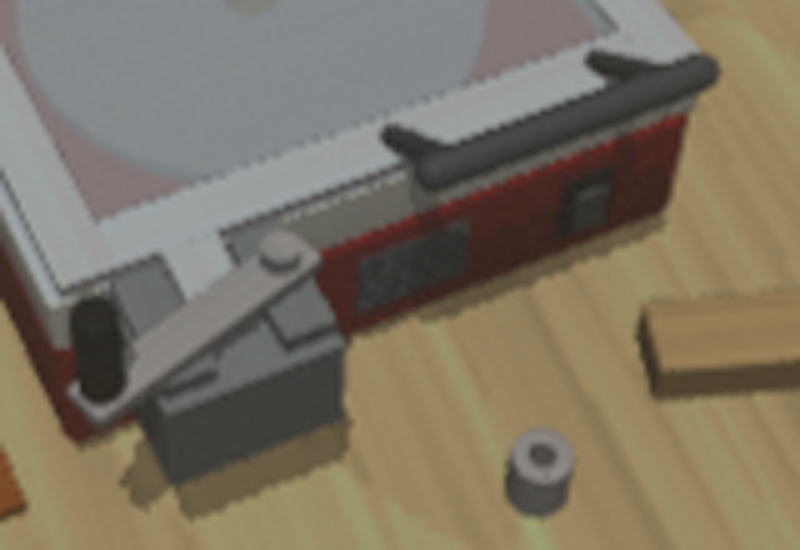

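View pics/topz.png

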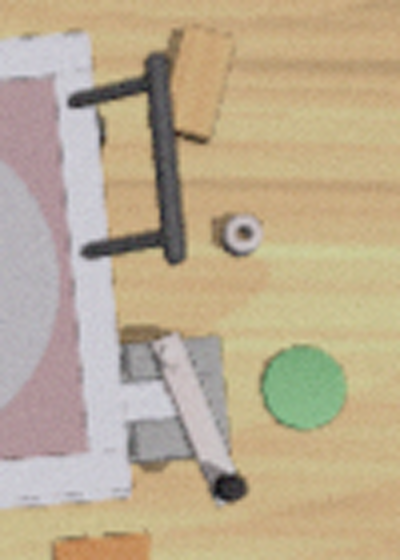

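```bash
cat > h.py <<'E'
import numpy as np,cv2
C={n:dict(np.load(f"pics/{n}0.npz")) for n in("side","top")}
def P(n):
    c=C[n];K=np.array([[c["fx"],0,c["cx"]],[0,c["fy"],c["cy"]],[0,0,1]],float);return K@np.c_[c["R"],c["t"]]
def tri(s,t):
    X=cv2.triangulatePoints(P("side"),P("top"),np.array(s,float).reshape(2,1),np.array(t,float).reshape(2,1)).ravel();return X[:3]/X[3]
def ray(n,uv,z):
    c=C[n];d=c["R"].T@np.array([(uv[0]-c["cx"])/c["fx"],(uv[1]-c["cy"])/c["fy"],1.]);o=-c["R"].T@c["t"];return o+d*(z-o[2])/d[2]
def proj(n,X):
    p=P(n)@np.append(X,1);return p[:2]/p[2]
E
python3 - <<'E'
from h import *
np.set_printoptions(precision=4,suppress=True)
S={'barR':(316,224),'barL':(370.6,204.6),'pegtop':(248.4,251.2),'pivot':(285.8,238.6),}
T={'barR':(313.4,208.4),'barL':(308.9,160.1),'pegtop':(327.4,265.6),'pivot':(311.9,231.6)}
H={'barR':.148,'barL':.148,'pegtop':.166,'pivot':.13}
for k in S: print(k,tri(S[k],T[k]),ray("side",S[k],H[k]),ray("top",T[k],H[k]))
# green disc, bit, block
print(ray("top",(346,242),.008),ray("top",(330.5,203),.028),ray("top",(320,166),.025),ray("top",(296,288),.008),ray("top",(168,202),.085),ray("top",(165,258),.09))
E
```

```text
barR [ 0.61   -0.0101  0.1503] [ 0.6114 -0.0085  0.148 ] [ 0.6098 -0.0102  0.148 ]
barL [0.7216 0.0014 0.1483] [0.7223 0.0016 0.148 ] [0.7213 0.0016 0.148 ]
pegtop [ 0.4819 -0.0408  0.168 ] [ 0.482  -0.0393  0.166 ] [ 0.4819 -0.0411  0.166 ]
pivot [ 0.5573 -0.0084  0.1298] [ 0.5556 -0.0083  0.13  ] [ 0.5586 -0.0087  0.13  ]
[ 0.5439 -0.1045  0.008 ] [ 0.6409 -0.0619  0.028 ] [ 0.7369 -0.0345  0.025 ] [0.4246 0.0212 0.008 ] [0.6266 0.3373 0.085 ] [0.4914 0.3362 0.09  ]
```

Run:
```python
from h import *
from scipy.spatial.transform import Rotation as R
from workcell import bot
s=bot.read_state();M=R.from_rotvec(s["tcp_rot"]).as_matrix();print(M.round(3))
print("jaw azimuth deg",np.degrees(np.arctan2(M[1,2],M[0,2])))
b=np.array([(.6100+.7216)/2,(-.0101+.0014)/2]);y=np.array([.6105-.7218,-.0098-.0016]);y/=np.linalg.norm(y);x=np.array([y[1],-y[0]])
print("yaw",np.arctan2(x[1],x[0]))
O=b+.165*x+.05*y;pv=O-.16*x+.062*y;print("O",O,"pivot pred",pv)
peg=np.array([.482,-.0405]);d=peg-pv;print(np.linalg.norm(d))
a0=np.arctan2(d@-x,d@y);print("lever",a0)
tcp=s["tool_pos"]
for a in np.linspace(a0,1.6,8):
    q=pv+.08*(y*np.cos(a)-x*np.sin(a));print(round(a,2),q.round(4),((q-peg)*1000).round(0))
print("to peg",(peg-tcp[:2])*1000)
for t in np.radians([0,5,10,15,20,25,30,35,40]):
    e=np.arctan2(.043,.285)+t;r=np.hypot(.043,.285)
    dx=.285-r*np.cos(e);dz=r*np.sin(e)-.043
    print(round(np.degrees(t)),(x*dx*1000).round(1),round(dz*1000,1))
for n,pts in(("side",1),("top",1)):
    for o in[(-.13,.14,.105),(-.13,-.14,.105),(.13,.14,.105),(.13,-.14,.105)]:
        print(n,proj(n,np.append(O+o[0]*x+o[1]*y,o[2])).round(0))
```

```text
[[ 0.901 -0.001  0.434]
 [-0.434 -0.002  0.901]
 [-0.    -1.    -0.002]]
jaw azimuth deg 64.28345558309249
yaw 1.672866255353725
O [0.59924792 0.1546966 ] pivot pred [ 0.55387345 -0.01078802]
0.07777271534323597
lever 0.28992858336705096
0.29 [ 0.4799 -0.0414] [-2. -1.]
0.48 [ 0.4869 -0.0546] [  5. -14.]
0.66 [ 0.4962 -0.0663] [ 14. -26.]
0.85 [ 0.5076 -0.076 ] [ 26. -36.]
1.04 [ 0.5205 -0.0835] [ 39. -43.]
1.23 [ 0.5346 -0.0884] [ 53. -48.]
1.41 [ 0.5494 -0.0907] [ 67. -50.]
1.6 [ 0.5643 -0.0901] [ 82. -50.]
to peg [ 189.41531676 -648.12694204]
0 [-0.  0.] 0.0
5 [-0.5  4.8] 24.7
10 [-1.2 11.7] 48.8
15 [-2.1 20.7] 72.3
20 [-3.2 31.7] 94.9
25 [-4.6 44.6] 116.4
30 [-6.1 59.4] 136.7
35 [-7.8 75.8] 155.7
40 [-9.6 93.8] 173.1
side [239. 251.]
side [372. 203.]
side [198. 164.]
side [311. 131.]
top [302. 269.]
top [292. 152.]
top [191. 278.]
top [184. 160.]
```

```bash
python3 -m jog '[[17,-59,0,3,45],[34,-118,0,6,45],[51,-177,0,10,45],[68,-236,0,14,45],[85,-295,0,18,45],[102,-354,0,22,45],[119,-413,0,26,45],[136,-472,0,30,45],[153,-531,0,32,45],[170,-588,0,32,45]]' 40
python3 -m jog '[[15,-50,0,0,45],[19,-60,-20,0,45],[19,-60,-50,0,45],[19,-60,-50,0,45],[19,-60,-50,0,45],[19,-60,-50,0,45],[19,-60,-50,0,45],[19,-60,-50,0,45],[19,-60,-50,0,45],[19,-60,-50,0,45]]' 40
python3 - <<'E'
from workcell import bot
import cv2,numpy as np
np.set_printoptions(precision=4,suppress=True)
s=bot.read_state();print(s["q"],s["tool_pos"])
for n,(r,c) in(("side",(slice(150,300),slice(190,390))),("top",(slice(165,315),slice(250,400)))):
    p=cv2.cvtColor(bot.read_camera(n)["pixels"],cv2.COLOR_RGB2BGR)[r,c];cv2.imwrite(f"pics/{n}1.png",cv2.resize(p,None,fx=3,fy=3))
a=cv2.imread("pics/side1.png");b=cv2.imread("pics/top1.png");cv2.imwrite("pics/c1.png",cv2.resize(np.hstack([a,b]),None,fx=.75,fy=.75))
E
```

```text
time: 1.35
tool_pos: [0.4628, 0.0182, 0.2561]
tcp_rot: [-1.569, -0.086, 0.086]
wrist_force: [0.6, 0.4, 0.3]
width: 0.527
time: 2.6
tool_pos: [0.4819, -0.0398, 0.2063]
tcp_rot: [-1.569, -0.086, 0.086]
wrist_force: [-0.2, -0.3, 0.6]
width: 0.532
[-0.134  -0.0642  2.058  -0.      1.1477 -1.8146] [ 0.4819 -0.0398  0.2063]
```

View pics/c1.png

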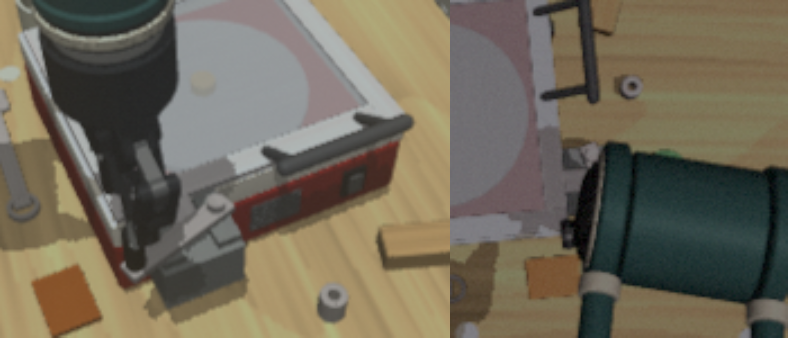

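The side view shows the fingers above and around the peg, which meets the lever at about (130,270) in the crop. I'll descend and grip.

```bash
python3 -m jog '[[0,0,-20,0,45],[0,0,-40,0,45],[0,0,-45,0,45],[0,0,-45,0,30],[0,0,-45,0,10],[0,0,-45,0,10],[0,0,-45,0,10],[0,0,-45,0,10],[0,0,-45,0,10],[0,0,-45,0,10]]' 40
python3 - <<'E'
from workcell import bot
import cv2,numpy as np
p=cv2.cvtColor(bot.read_camera("side")["pixels"],cv2.COLOR_RGB2BGR)[180:300,200:360];cv2.imwrite("pics/s2.png",cv2.resize(p,None,fx=4,fy=4))
E
```

```text
time: 3.95
tool_pos: [0.4825, -0.04, 0.1621]
tcp_rot: [-1.569, -0.087, 0.085]
wrist_force: [-0.4, -0.6, 5.6]
width: 0.174
```

View pics/s2.png

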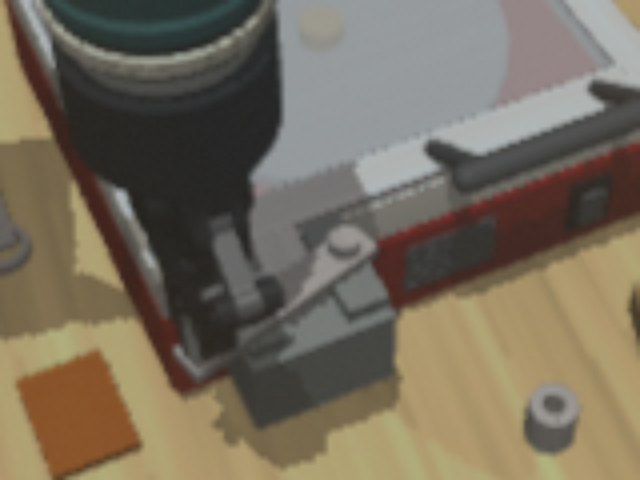

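```bash
python3 -m jog '[[3,-7,0,0,10],[7,-13,0,0,10],[11,-19,0,0,10],[16,-25,0,0,10],[28,-35,0,0,10],[41,-42,0,0,10],[54,-47,0,0,10],[69,-49,0,0,10],[84,-49,0,0,10],[84,-49,0,0,10]]' 30
python3 - <<'E'
from workcell import bot
import cv2,numpy as np
p=cv2.cvtColor(bot.read_camera("side")["pixels"],cv2.COLOR_RGB2BGR)[180:300,200:360];cv2.imwrite("pics/s3.png",cv2.resize(p,None,fx=4,fy=4))
print(bot.read_state()["wrist_force"])
E
```

```text
time: 5.25
tool_pos: [0.568, -0.0888, 0.1619]
tcp_rot: [-1.569, -0.089, 0.083]
wrist_force: [3.4, 0.4, 3.4]
width: 0.174
[4.76571063 0.52696675 2.30811523]
```

View pics/s3.png

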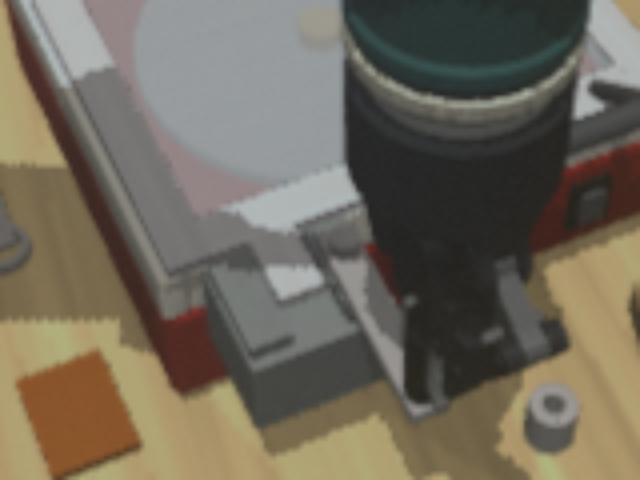

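The lever now points out from the front, with its tip near (420,410) in the crop. Next I'll release it, rise and move above the bar.

```bash
python3 -m jog '[[0,0,0,0,35],[0,0,0,0,35],[0,0,0,0,35],[0,0,30,0,35],[0,0,70,0,40],[40,35,70,0,45],[80,70,70,0,45],[98,84,70,0,45],[98,84,50,0,45],[98,84,50,0,45]]' 40
python3 - <<'E'
from workcell import bot
import cv2,numpy as np
p=cv2.cvtColor(bot.read_camera("side")["pixels"],cv2.COLOR_RGB2BGR)[160:310,220:420];cv2.imwrite("pics/s4.png",cv2.resize(p,None,fx=4,fy=4))
E
```

```text
time: 6.55
tool_pos: [0.6609, -0.0052, 0.2074]
tcp_rot: [-1.569, -0.081, 0.092]
wrist_force: [-0.4, -0.5, -0.9]
width: 0.525
```

View pics/s4.png

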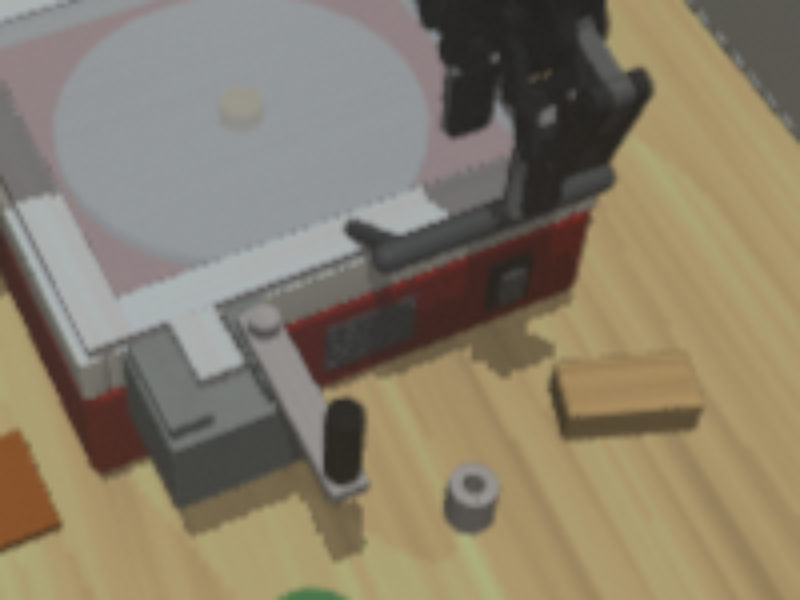

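The view shows the lever open, with its peg at about (342,440) in the crop, and the fingers straddling the bar. I'll descend and grip.

```bash
python3 -m jog '[[0,0,-20,0,45],[0,0,-40,0,45],[0,0,-57,0,45],[0,0,-57,0,45],[0,0,-57,0,30],[0,0,-57,0,5],[0,0,-57,0,5],[0,0,-57,0,5],[0,0,-57,0,5],[0,0,-57,0,5]]' 40
python3 - <<'E'
from workcell import bot
import cv2,numpy as np
p=cv2.cvtColor(bot.read_camera("side")["pixels"],cv2.COLOR_RGB2BGR)[160:310,220:420];cv2.imwrite("pics/s5.png",cv2.resize(p,None,fx=4,fy=4))
E
```

```text
time: 7.85
tool_pos: [0.6644, -0.0027, 0.1554]
tcp_rot: [-1.566, -0.087, 0.085]
wrist_force: [-0.4, 5.9, 0.1]
width: 0.147
```

View pics/s5.png

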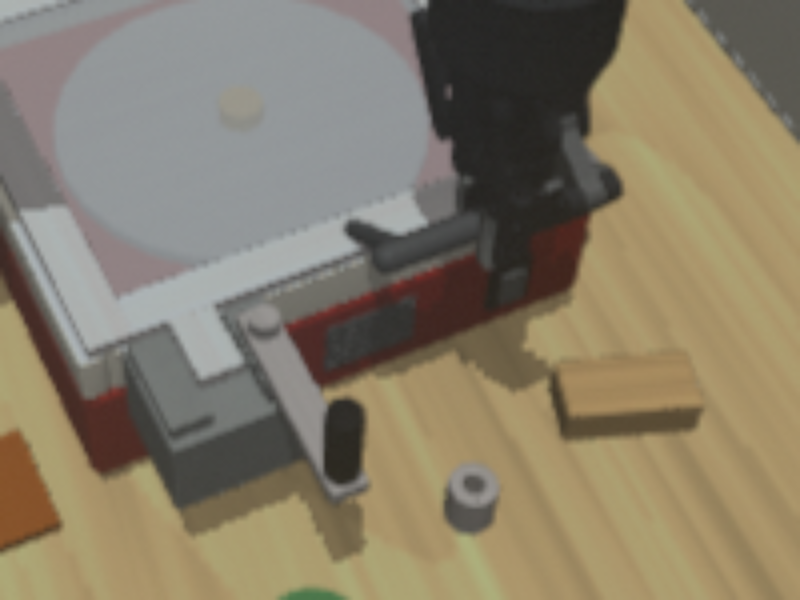

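The pads are closed on the bar at about (505,225) in the crop, and the width suits a 14 mm bar. I'll lift along the arc.

```bash
python3 -m jog '[[0,1,6,0,5],[0,2,15,0,5],[0,5,25,0,5],[-1,8,37,0,5],[-1,12,49,0,5],[-1,16,61,0,5],[-2,21,72,0,5],[-2,26,84,0,5],[-3,32,95,0,5],[-3,32,95,0,5]]' 40
python3 -m jog '[[0,4,8,0,5],[-1,8,15,0,5],[-1,13,22,0,5],[-2,19,30,0,5],[-3,28,42,0,5],[-4,36,52,0,5],[-5,44,61,0,5],[-6,53,70,0,5],[-6,62,78,0,5],[-6,62,78,0,5]]' 40
python3 - <<'E'
from workcell import bot
import cv2,numpy as np
for n in("side","top"):
    p=cv2.cvtColor(bot.read_camera(n)["pixels"],cv2.COLOR_RGB2BGR);cv2.imwrite(f"pics/{n}6.png",p)
s=bot.read_state();print(s["tool_pos"],s["wrist_force"],s["width"])
E
```

```text
time: 9.15
tool_pos: [0.6609, 0.0279, 0.2506]
tcp_rot: [-1.569, -0.087, 0.086]
wrist_force: [1.8, 4.5, -4.9]
width: 0.141
time: 10.4
tool_pos: [0.6544, 0.0883, 0.3303]
tcp_rot: [-1.572, -0.087, 0.086]
wrist_force: [-3.4, -7.6, 4.0]
width: 0.143
[0.65446014 0.08774143 0.32982346] [-2.09228546 -6.91112594  4.81022739] 0.14344782848242263
```

View pics/side6.png

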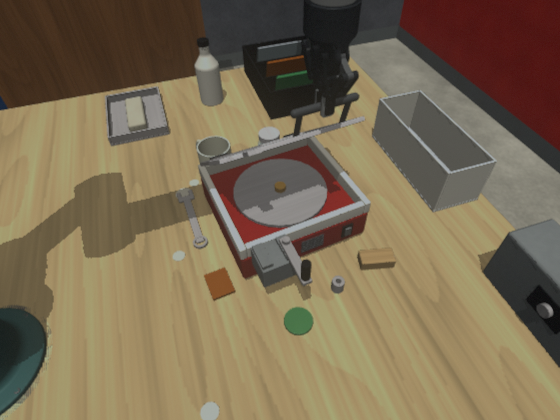

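View pics/top6.png

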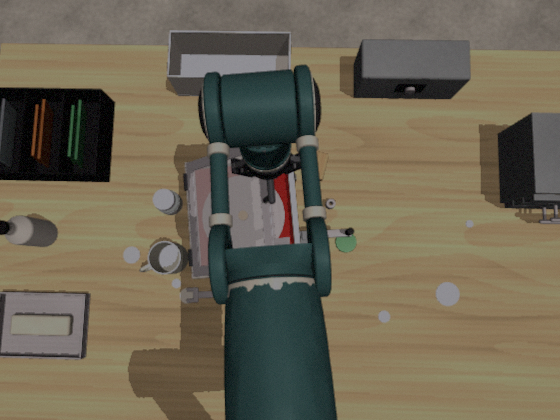

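Side view: the lid is raised, with the bar from about (296,110) to (356,97) and its front edge running to (367,120). The lever is open with its peg at (306,270), and the bystanders look unmoved. Next I'll measure the angle.

Run:
```python
import cv2
p=cv2.imread("pics/side6.png")[75:175,195:385];cv2.imwrite("pics/s6z.png",cv2.resize(cv2.convertScaleAbs(p,alpha=1.5,beta=10),None,fx=4,fy=4,interpolation=cv2.INTER_CUBIC))
```

```text
(no output)
```

View pics/s6z.png

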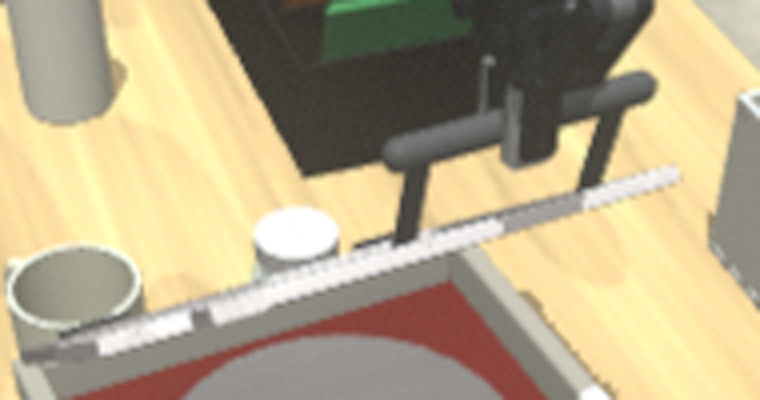

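Run:
```python
from h import *
yaw=1.6729;x=np.array([np.cos(yaw),np.sin(yaw)]);y=np.array([-x[1],x[0]]);O=np.array([.5997,.1551])
def W(px,py,pz,t):
    rx,rz=px-.12,pz-.105;c,s=np.cos(t),np.sin(t)
    X,Z=rx*c+rz*s+.12,-rx*s+rz*c+.105
    return np.append(O+x*X+y*py,Z)
for d in(0,34,36,38,40,42,44):
    t=np.radians(d);print(d,[proj("side",W(*p,t)).round(1).tolist() for p in[(-.165,.006,.148),(-.165,-.106,.148),(-.13,-.135,.111),(-.13,.135,.111)]])
print("obs",(293.6,113.6),(355.9,96.1),(364.6,118.4),(200.1,163.4))
```

```text
0 [[315.8, 224.6], [370.4, 204.6], [370.1, 201.0], [241.3, 247.9]]
34 [[299.2, 130.0], [360.4, 112.3], [368.0, 130.0], [223.3, 174.3]]
36 [[297.4, 123.7], [358.7, 106.3], [367.0, 125.2], [221.7, 169.0]]
38 [[295.4, 117.5], [357.0, 100.3], [365.9, 120.3], [220.0, 163.7]]
40 [[293.4, 111.3], [355.1, 94.4], [364.7, 115.4], [218.3, 158.4]]
42 [[291.3, 105.2], [353.1, 88.5], [363.4, 110.5], [216.6, 153.0]]
44 [[289.2, 99.1], [351.1, 82.8], [362.0, 105.6], [214.8, 147.6]]
obs (293.6, 113.6) (355.9, 96.1) (364.6, 118.4) (200.1, 163.4)
```

The angle is about 39.3° by the bar ends and 38.8° by the frame corner. I'll hold for one call, check that it's still, and check the bystanders against the first picture.

```bash
python3 -m jog '[[0,0,0,0,5],[0,0,0,0,5],[0,0,0,0,5],[0,0,0,0,5],[0,0,0,0,5],[0,0,0,0,5],[0,0,0,0,5],[0,0,0,0,5],[0,0,0,0,5],[0,0,0,0,5]]' 40
python3 - <<'E'
from workcell import bot
import cv2,numpy as np
p=cv2.cvtColor(bot.read_camera("side")["pixels"],cv2.COLOR_RGB2BGR);cv2.imwrite("pics/side7.png",p)
q=cv2.imread("pics/side6.png");r=cv2.imread("pics/side0.png")
def ph(a,b,r0,r1,c0,c1): 
    f=lambda i:cv2.cvtColor(i,cv2.COLOR_BGR2GRAY)[r0:r1,c0:c1].astype(np.float32)
    return np.round(cv2.phaseCorrelate(f(a),f(b))[0],2)
print("bar/lid shift since last",ph(q,p,85,145,285,370))
for k,w in dict(block=(240,275,350,405),bit=(270,298,322,352),disc=(302,340,278,320),offcut=(262,305,198,240),wrench=(185,250,172,212)).items(): print(k,ph(r,p,*w))
s=bot.read_state();print(s["tool_pos"],s["wrist_force"],s["width"],np.abs(s["joint_vel"]).max())
cv2.imwrite("pics/cmp.png",cv2.resize(np.hstack([r[110:350,160:410],p[110:350,160:410]]),None,fx=1.6,fy=1.6))
E
```

```text
time: 11.75
tool_pos: [0.6545, 0.0875, 0.3296]
tcp_rot: [-1.572, -0.086, 0.085]
wrist_force: [-2.0, -6.4, 4.2]
width: 0.143
bar/lid shift since last [0.3  0.47]
block [ 0.15 -0.06]
bit [ 0.01 -0.02]
disc [0.53 0.03]
offcut [0.51 0.46]
wrench [-0.11  0.1 ]
[0.65448019 0.08748866 0.32958613] [-1.64846077 -7.93118594  4.96104174] 0.1474577196536076 0.0019290461020763723
```

View pics/cmp.png

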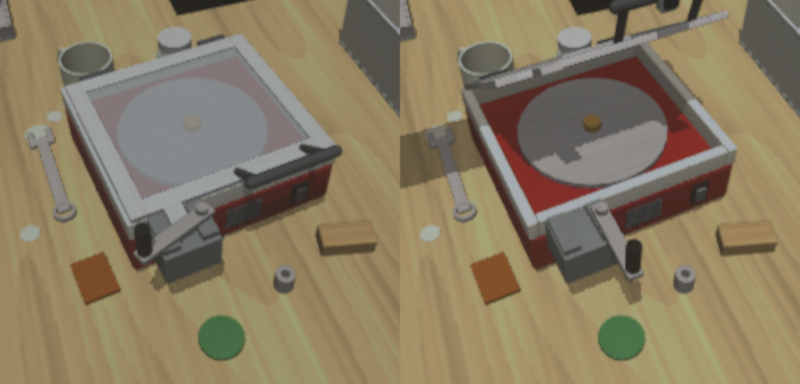

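Comparing before (left) with now (right): no bystander has moved, the lever points straight out with its peg at about (633,255), and the lid is up and still. I'm handing in.

```bash
python3 -c "
from workcell import bot
print(bot.finish_job())"
```

```text
the job is handed in; nothing more can be done
None
```

I gripped the lever's peg and swung it fully open, then gripped the lid's bar, raised the lid along its arc and handed in while still holding it. `finish_job` gave no verdict.

- **Lid angle:** about 39° from level. The bar ends in the side image give 39.3° and the frame's front corner 38.8°. I left out a fourth point because it turned out to be a different corner of the lid.
- **Stillness:** over the last 1.3 s hold the bar shifted under 0.6 px (about 0.15°), and joint speeds were below 0.002 rad/s.
- **Hold:** the fingers were closed on the bar at a width that fits 14 mm. The wrist force was about 9 N, well under the 120 N limit.
- **Lever:** open at about 1.6 rad, judged from where I let go of the peg and from the last picture.
- **Bystanders:** the block, bit, disc, offcut and wrench shifted less than 1 px from the first image. I checked the jar and mug only by eye, and they look unmoved.
- **Disagreement:** the pivot position measured from the images was about 4 mm from the one computed from the bar. It did not affect the swing.

Total robot time was about 12 s of the 48 s allowed.

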